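Start the bench microcentrifuge

ROBOT

A 6-joint arm with a two-finger parallel gripper is mounted at the origin on the work surface. World frame = base frame: x ahead of the robot, y to its left, z up, the work surface at z = 0. Lengths are in m, angles in degrees, forces in N, time in s.
With the tool pointing down it reaches from about 0.325 to 0.775 m from the base axis. Payload 5.5 kg.
Tool frame: the origin (TCP) lies at the centre of the arm's flange, where the gripper is bolted on; the fingertips stand 182 mm ahead of it and the grasp point (between the pads) lies 163 mm ahead of it; z points along the fingers, y is the direction in which the jaws open and shut (so a half turn about z gives the same grasp; the last joint's range is limited). The gripper opens to 88 mm and grips with 3 to 60 N. Pads are 20 mm wide; open, the fingers measure 115 mm over their backs; the gripper's body (75 mm by 178 mm) begins 61 mm behind the grasp point.
Start: joints at [-69.253, 5.22, 70.514, -0, 104.267, -3.249], TCP at [0.244, -0.548, 0.405] pointing down, gripper open.
Joint ranges: [-164.24, 164.24], [-49.07, 125.15], [9.68, 141.18], [-86.29, 266.29], [3.28, 154.24], [-151.56, 151.56]. Speed limits (degrees/s): [147.25, 147.25, 172.46, 180, 180, 180].

INTERFACE

Orientations are given as [roll, pitch, yaw] about the fixed x, y, z axes, in that order (R = Rz(yaw) Ry(pitch) Rx(roll)).
In Python, from station import r gives the robot as it stands. The module is installed in compiled form; this text tells all that it offers. Calls block until the motion is done:
- r.reach(position, orientation): joint-space move of the TCP to a pose.
- r.servo_line(position, rotation=None, speed=0.15): straight line of the TCP; rotation=None keeps the orientation; speed is the mean speed in m/s.
- r.move_joints(angles): joint-space move.
- r.let_go() and r.grab(squeeze=None): open the fingers fully, or close them until they stop; squeeze is the grip in N (None keeps the last).
- r.wait(seconds).
- r.inverse_kinematics(position, orientation): joint angles nearest the present ones, or None.
- r.sense(): the state.
- r.snapshot(name): name is "scene" or "top" or "wrist"; returns a dict with "frame" (400x640x3 uint8, red, green, blue), "fx", "fy", "cx", "cy" (pixels), "dist_coeffs" ([k1, k2, p1, p2, k3] as OpenCV has them; the pictures are not rectified), "R" (3x3) and "t" (3): a world point X has camera coordinates R X + t. Camera axes: x right, y down, z forward; pixel columns grow to the right and rows downward; lengths in m; the calibration is good to about 2 mm. A picture is of the moment at which its call begins. There is no depth.
A pose or a line that the arm cannot do raises r.IKError and nothing moves.
- r.hand_in(): hands the job in, once; it reports no verdict.
The state is a dict: "clock": time; "joints": joint angles; "joint_vel": joint speeds; "joint_torque": joint torques, N m; "tcp_pos": TCP position; "orientation": TCP orientation; "contact_force": force on the tool from outside, world axes, zero at the start; "torque": the same for the moment, N m; "opening": finger opening in m.
Only numpy, scipy, OpenCV 4.12 (cv2) and the standard library are available. Lean on these libraries where they do the work, as an engineer would, in place of code of your own. Each camera call takes 0.05 s, during which the arm holds its last target. There are 200 camera calls.

TASK

The tubes are loaded, so start the spin: with the fingertips push the raised lid of the microcentrifuge gently down from its outside until it is fully shut, then lightly press the start key (the round one nearest the right-hand end of its control panel, as its user facing the panel sees it) well down, let it come back up and withdraw. Press none of the other keys, do not touch the lid's underside or pinch or lift the lid, and leave the bottle, the dishes and the tube rack standing where they are.

Things in the scene. Friction and masses are not known exactly. Their poses are not given: they have to be found in the camera images.
- centrifuge: White and grey microcentrifuge fixed to the bench, 250 deep (x), 200 wide (y), 131 mm high with lid shut. Origin: centre of the underside; z up, +x from its front (panel, towards the robot) to its rear (hinge), +y to its user's left. Top deck 115 mm high. The panel slopes from x -125, z 85 mm up to x -60, z 115 mm (24.8 degrees), full width, with five keys and a flat display.
- lid (a joint): Angle of the lid in rad: 0 fully shut, positive raised (starts 0.7 to 1.1, stop at 1.45). The hinge is stiff: the lid stays where it is left, and needs about 1 to 3 N at its front to be pushed down; at 0 it meets a hard stop. Hinge axis along the machine's y.
- lid_hinge (a point): Point on the lid's hinge axis at mid-width, 118 mm behind the machine's origin and 115 mm above the bench. Its axes turn with the lid; with the lid shut they are those of the machine.
- lid_front (a point): Spot on the lid's outer (upper) face to push on, mid-width, 22 mm behind the front edge: in the lid's frame 150 mm in front of the hinge axis (-x), 16 mm above it (+z). The lid is a flat plate, 172 mm from hinge to front edge plus a 7 mm finger lip, 190 mm wide, underside 1 mm above the axis. Axes turn with the lid; +z points out of the outer face.
- lid_liner: The grey liner with a round rubber seal that covers the lid's whole underside. Origin on the hinge axis at mid-width. Not to be touched.
- start_key (a joint): Travel of the start key in m: 0 up, 0.005 fully down. A spring brings it back; about 0.7 N starts it and 4.6 N holds it fully down.
- start_key_top (a point): Centre of the top of the start key: a black round key, 24 mm across, standing 8 mm proud of the panel, in the machine's frame 78 mm to the right of the middle (-y), midway up the panel. +z points out along the key's travel, square to the sloping panel.
- stop_key_top (a point): Centre of the top of the stop key: black, square, 21 mm, 34 mm right of the middle (44 mm from the start key), midway up the panel. Stands 8 mm proud, +z out of the panel. Not to be pressed.
- stop_key (a joint): Travel of that key in m: 0 up, 0.005 fully down, as springy as the start key. Leave it up.
- plus_key_top (a point): Centre of the top of the upper of the two small round set keys: black, 10 mm across, 4 mm right of the middle. Stands 8 mm proud, +z out of the panel. Not to be pressed.
- plus_key (a joint): Travel of that key in m: 0 up, 0.005 fully down, as springy as the start key. Leave it up.
- minus_key_top (a point): Centre of the top of the lower of the two small round set keys: black, 10 mm across, 4 mm right of the middle. Stands 8 mm proud, +z out of the panel. Not to be pressed.
- minus_key (a joint): Travel of that key in m: 0 up, 0.005 fully down, as springy as the start key. Leave it up.
- lid_key_top (a point): Centre of the top of the lid-release key: black, oblong, 13 mm wide by 32 mm up the slope, 82 mm left of the middle. Stands 8 mm proud, +z out of the panel. Not to be pressed.
- lid_key (a joint): Travel of that key in m: 0 up, 0.005 fully down, as springy as the start key. Leave it up.
- bottle: Loose bystander: amber bottle with a white cap, 64 mm across, 135 mm high, upright beside or in front of the machine. Origin at the centre of its underside.
- dishes: Loose bystander: stack of three Petri dishes (one body), 91 mm across, 47 mm high. Origin at the centre of its underside.
- tube_rack: Loose bystander: white block rack, 62 x 112 mm (x, y), with capped tubes, 53 mm high. Origin at the centre of its underside. Bottle, dishes and rack take one place each: left of the machine, right of it, and in front of it.

How it is judged (in metres and radians):
On the way, in this order (a step that is already met when the one before it is completed fails the run):
1. the lid is pushed fully shut (value of joint lid below 0.03 rad), for 0.2 s.
2. the start key is pressed well down (3 of its 5 mm) (value of joint start_key above 0.003 m), for 0.06 s.
At the end, for the whole second after the job is handed in: The lid is shut (under 0.03 rad, about 5 mm at its front edge), every key is back up (within 1 mm), and the bottle, dishes and rack stand upright, at rest, within 20 mm of where they were (value of joint lid below 0.03 rad and value of joint each of start_key, stop_key, plus_key, minus_key, lid_key below 0.001 m and distance of each of bottle, dishes, tube_rack from where it was at the start of the episode below 0.02 m and angle between each of bottle, dishes, tube_rack's own z axis and vertical below 0.25 rad and linear speed of each of bottle, dishes, tube_rack below 0.02 m/s); the robot touches nothing.
It fails at once if the start key is pressed while the lid is still open (value of joint start_key above 0.002 m and value of joint lid above 0.06 rad).
It fails at once if another key is pressed by more than 2 mm (value of joint any of stop_key, plus_key, minus_key, lid_key above 0.002 m).
It fails at once if the lid is slammed (over 3 rad/s, 0.5 m/s at its edge), lifted further open, or touched on its underside (velocity of joint lid below -3 rad/s or value of joint lid above 1.25 rad or contact force between any of the arm, the fingers and lid_liner above 0.5 N).
It fails at once if the machine is pushed with more than 40 N, or its start key with more than 25 N, not lightly (contact force between any of the arm, the fingers and centrifuge above 40 N or contact force between any of the arm, the fingers and start_key above 25 N).
It fails at once if a bystander is shifted by over 20 mm, lifted or tipped ((distance of bottle from where it was at the start of the episode above 0.02 m or angle between bottle's own z axis and vertical above 0.25 rad) or (distance of dishes from where it was at the start of the episode above 0.02 m or angle between dishes's own z axis and vertical above 0.25 rad) or (distance of tube_rack from where it was at the start of the episode above 0.02 m or angle between tube_rack's own z axis and vertical above 0.25 rad)).
It also fails if it takes over 42 s, if anything falls off the work surface, if the arm or the gripper's body presses on something with over 40 N, if the wrist force passes 120 N, or if a joint passes its speed limit or range.

## Working session

There is one attempt and no reset: what is moved stays moved. The work goes in short steps, each a Python script; the robot and the scene stay as the last script left them, time stands still between calls to the robot, and variables do not carry over. Pictures are saved under pics/ and viewed, about 8 in all and at most 12, crops included, and the job is handed in when it is done.

```bash
mkdir -p pics
python3 - <<'E'
from station import r
import cv2,numpy as np,pickle
d={}
for n in("scene","top"):
    s=r.snapshot(n);d[n]=s;cv2.imwrite(f"pics/{n}0.png",s["frame"][:,:,::-1])
    print(n,s["fx"],s["cx"],s["dist_coeffs"],(-s["R"].T@s["t"]).round(3),s["R"][2].round(2))
pickle.dump(d,open("d.pkl","wb"))
print(r.sense())
E
```

```text
scene 437.57137618891664 321.6560387359091 [0.00180631 0.         0.         0.         0.        ] [0.653 0.66  0.924] [-0.1  -0.6  -0.79]
top 393.9927290630569 313.65939782677697 [-0.02734811  0.          0.          0.          0.        ] [0.37  0.039 0.93 ] [ 0.2   0.01 -0.98]
{'clock': 0.1, 'joints': array([-6.92561597e+01,  5.25936195e+00,  7.05742627e+01, -8.46529963e-04,
        1.04265257e+02, -3.24969425e+00]), 'joint_vel': array([-0.04299665, -0.08421913, -0.07904837,  0.0925195 ,  0.13587005,
        0.10648104]), 'joint_torque': array([ 3.05390320e-03, -4.47856450e+01, -4.07572067e+01,  7.00377370e-02,
        2.84646690e-02, -1.11147378e-04]), 'tcp_pos': array([ 0.24398777, -0.54821696,  0.40362081]), 'orientation': array([-1.79901231e+02, -4.78587000e-03,  2.39933225e+01]), 'contact_force': array([-0.63470854,  0.07702216,  0.0439927 ]), 'torque': array([ 0.04429267, -0.02098837,  0.02800322]), 'opening': 0.0880582082289528}
```

View pics/scene0.png

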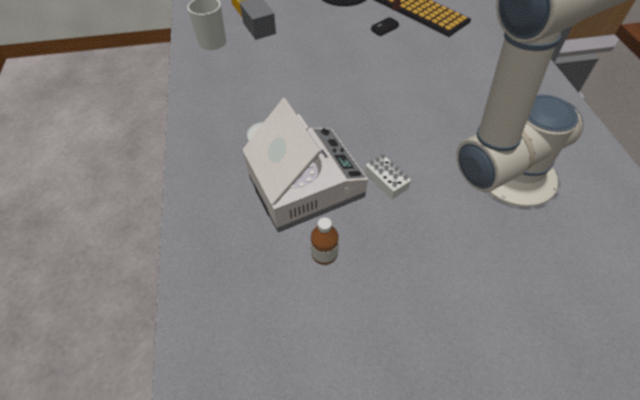

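View pics/top0.png

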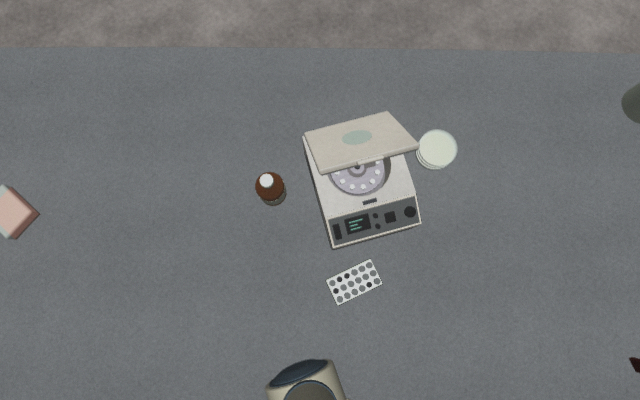

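```bash
cat > h.py <<'E'
import numpy as np,cv2
def ray(s,uv):
    K=np.array([[s["fx"],0,s["cx"]],[0,s["fy"],s["cy"]],[0,0,1]])
    p=cv2.undistortPoints(np.array([[uv]],float),K,np.array(s["dist_coeffs"]))[0,0]
    R=np.array(s["R"]);d=R.T@np.array([p[0],p[1],1]);return -R.T@np.array(s["t"]),d/np.linalg.norm(d)
def onz(s,uv,z):
    c,d=ray(s,uv);return c+d*(z-c[2])/d[2]
def proj(s,X):
    K=np.array([[s["fx"],0,s["cx"]],[0,s["fy"],s["cy"]],[0,0,1]])
    return cv2.projectPoints(np.array(X,float).reshape(-1,1,3),cv2.Rodrigues(np.array(s["R"]))[0],np.array(s["t"]),K,np.array(s["dist_coeffs"]))[0][:,0]
E
python3 - <<'E'
import pickle,cv2,numpy as np
from h import *
d=pickle.load(open("d.pkl","rb"));t=d["top"]
g=cv2.cvtColor(t["frame"],cv2.COLOR_RGB2GRAY)
m=np.zeros_like(g);m[195:250,322:425]=1
b=((g<55)&(m>0)).astype(np.uint8)
n,l,st,c=cv2.connectedComponentsWithStats(b)
for i in range(1,n):
    if st[i,4]>8: print(st[i],c[i].round(1),onz(t,c[i],.1073).round(4))
a=cv2.resize(t["frame"][100:255,290:430],None,fx=4,fy=4,interpolation=cv2.INTER_CUBIC)
s=cv2.resize(d["scene"]["frame"][85:235,230:380],None,fx=4,fy=4,interpolation=cv2.INTER_CUBIC)
a=cv2.resize(a,(440,487));s=cv2.resize(s,(360,360))
big=np.zeros((487,800,3),np.uint8);big[:,:440]=a;big[:360,440:]=s
cv2.imwrite("pics/c1.png",big[:,:,::-1])
E
```

```text
[404 207  12  10  93] [409.6 211.4] [ 0.5002 -0.1546  0.1073]
[385 212  11  11  95] [389.8 217. ] [ 0.4877 -0.1125  0.1073]
[345 214  26  21 244] [358.3 223.3] [ 0.4735 -0.0462  0.1073]
[373 214   5   4  17] [375.1 215.5] [ 0.4905 -0.0817  0.1073]
[333 224   9  16  90] [336.9 231.4] [ 0.4558 -0.0015  0.1073]
[375 224   5   5  19] [377.4 225.9] [ 0.4685 -0.0861  0.1073]
```

View pics/c1.png

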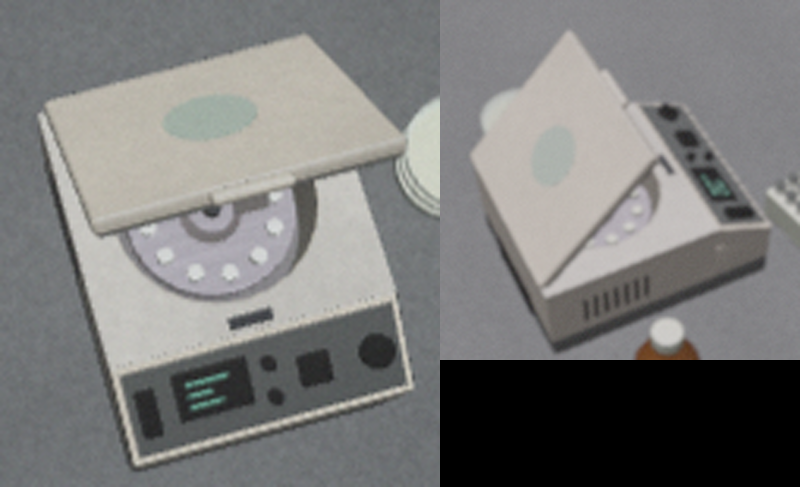

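Keys are identified: start is at (409.6, 211.4) and the lid key at (336.9, 231.4) in the top view. They measure 159.4 mm apart, against 160 given. Next I'll get the lid angle and plan the poses.

```bash
cat >> h.py <<'E'
S=np.array([.5002,-.1546]);L=np.array([.4558,-.0015])
v=(L-S)/np.linalg.norm(L-S);PSI=np.arctan2(-v[0],v[1]);c,s_=np.cos(PSI),np.sin(PSI)
RM=np.array([[c,-s_,0],[s_,c,0],[0,0,1]])
O=np.append(((S-RM[:2,:2]@[-.0959,-.078])+(L-RM[:2,:2]@[-.0959,.082]))/2,0)
def W(p): return O+RM@np.asarray(p,float)
def lidpt(th,x,z): # lid frame -> machine x,z
    return np.array([.118+x*np.cos(th)+z*np.sin(th),0,.115-x*np.sin(th)+z*np.cos(th)])
def tcp(tip,p=0.,off=(0,0)):
    """TCP pos (world) so that tool point (off x, off y, .182) is at machine point tip; pitch p deg"""
    a=np.radians(p);Ry=np.array([[np.cos(a),0,np.sin(a)],[0,1,0],[-np.sin(a),0,np.cos(a)]])
    R=RM@Ry@np.diag([1,-1,-1.]);return W(tip)-R@np.array([off[0],off[1],.182]),[180,p,np.degrees(PSI)]
E
python3 - <<'E'
from h import *;import pickle
from station import r
d=pickle.load(open("d.pkl","rb"));t=d["top"];print(np.degrees(PSI),O)
for s,uv,y in((t,(418.9,146.8),-.095),(t,(320.9,173.8),.095),(d["scene"],(230+(569-440)/360*150,85+30/360*150),-.095),(d["scene"],(230+(545-440)/360*150,85+283/360*150),.095)):
    C,D=ray(s,uv);C=RM.T@(C-O);D=RM.T@D;X=C+D*(y-C[1])/D[1]
    h=X-[.118,y,.115];print(X.round(4),"r",np.hypot(h[0],h[2]).round(4),"ang",np.arctan2(h[2],-h[0]).round(3))
# model reprojection
for th in(.8,.9,1.):
    P=[W(lidpt(th,-.172,.016)+[0,y,0]) for y in(-.095,.095)]+[W(lidpt(th,0,.016)+[0,y,0]) for y in(-.095,.095)]
    print(th,proj(t,P).round(1).tolist(),proj(d["scene"],P).round(1).tolist())
for nm,(q,o) in {"hover":tcp(lidpt(.9,-.15,.07),0,(-.01,0)),"c":tcp(lidpt(.9,-.15,.016),0,(-.01,0)),"shut":tcp(lidpt(0,-.15,.016),0,(-.01,0)),"key":tcp([-.0959,-.078,.1073],-24.8)}.items():
    print(nm,q.round(3),r.inverse_kinematics(q,o))
print(r.inverse_kinematics([.3,-.4,.56],[180,0,PSI*57.3]))
E
```

```text
16.172504220990003 [ 0.57066205 -0.05325981  0.        ]
[ 0.0016 -0.095   0.241 ] r 0.1715 ang 0.825
[-0.0118  0.095   0.2899] r 0.2178 ang 0.932
[ 0.0054 -0.095   0.2471] r 0.1736 ang 0.865
[0.1206 0.095  0.1322] r 0.0174 ang 1.723
0.8 [[418.7, 141.2], [317.5, 168.1], [387.0, 109.2], [302.6, 131.2]] [[282.0, 97.2], [317.7, 150.8], [241.4, 150.3], [270.4, 205.9]]
0.9 [[417.7, 132.2], [315.4, 159.3], [386.7, 109.0], [302.5, 130.9]] [[276.1, 95.6], [311.6, 149.7], [241.0, 150.8], [270.0, 206.4]]
1.0 [[416.2, 122.8], [313.1, 149.9], [386.5, 108.8], [302.4, 130.7]] [[269.7, 94.5], [304.9, 149.2], [240.8, 151.3], [269.6, 206.9]]
hover [ 0.657 -0.028  0.458] [-5.43304322e+00  1.56048133e+01  5.34358560e+01 -2.54444375e-14
  1.10959331e+02  6.83944526e+01]
c [ 0.616 -0.04   0.424] [-6.87984020e+00  8.24626927e+00  6.52406771e+01 -2.54444375e-14
  1.06513054e+02  6.69476556e+01]
shut [ 0.55  -0.059  0.313] [-9.69460160e+00 -2.00198433e+00  8.71413569e+01 -2.54444375e-14
  9.48606274e+01  6.41328942e+01]
key [ 0.427 -0.176  0.273] [-33.32328997 -24.46741025 111.91303633  19.13871497  76.60236758
  38.66122608]
[-5.70292242e+01 -4.91954831e+00  6.45331130e+01 -2.54444375e-14
  1.20386435e+02  1.67970803e+01]
```

The lid angle is about 0.77 rad, and the hinge corners reproject within about 2 px. I'll close the fingers, go up and over, and sweep the lid down along its arc with force checks.

Run:
```python
from h import *
from station import r
ori=[180,0,np.degrees(PSI)]
r.grab(3)
r.reach([.3,-.4,.56],ori)
r.reach(W(lidpt(.9,-.15,.10))+[.01*np.cos(PSI),.01*np.sin(PSI),.182],ori)
f0=r.sense()["contact_force"];print("f0",f0.round(2),r.sense()["clock"])
for th in np.r_[.88,.8:.05:-.08,.06,.03]:
    q,o=tcp(lidpt(th,-.15,.016),0,(-.01,0));r.servo_line(q,speed=.12)
    f=r.sense()["contact_force"]-f0;print(round(th,2),f.round(2))
    if np.linalg.norm(f)>15: print("STOP");break
s=r.sense();print(s["clock"],s["tcp_pos"].round(4),q.round(4),s["opening"])
d=r.snapshot("top");cv2.imwrite("pics/t2.png",cv2.resize(d["frame"][60:260,240:480],None,fx=2.5,fy=2.5)[:,:,::-1])
```

```text
f0 [-0.34 -0.63 -0.21] 4.2917
0.88 [0.75 0.38 0.74]
0.8 [ 0.14  1.02 -0.34]
0.72 [-0.97  0.92  0.71]
0.64 [0.21 0.65 1.31]
0.56 [ 1.67  0.47 -0.26]
0.48 [ 0.76  1.94 -0.59]
0.4 [0.16 1.   0.31]
0.32 [0.01 0.35 0.09]
0.24 [0.1  1.54 0.78]
0.16 [-0.47  1.23 -0.65]
0.08 [ 0.48  1.64 -0.38]
0.06 [-0.23  0.74  0.5 ]
0.03 [1.08 0.58 1.46]
8.1667 [ 0.55   -0.0592  0.3171] [ 0.5501 -0.0592  0.3175] 0.0003304617585132553
```

View pics/t2.png

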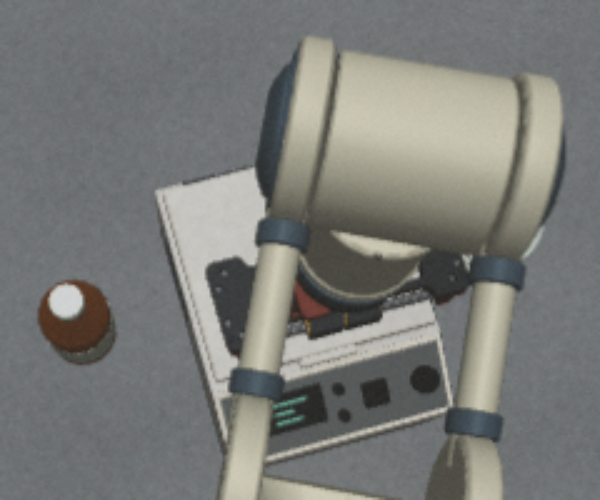

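The lid is down and nearly flat; the panel and keys are clear. I'll press to the hard stop in small steps.

Run:
```python
from h import *
from station import r
q=tcp(lidpt(0,-.15,.016),0,(-.01,0))[0]+[0,0,.003]
for i in range(14):
    r.servo_line(q-[0,0,.001*i],speed=.03)
    f=np.mean([(r.wait(.02),r.sense()["contact_force"][2])[1] for _ in range(4)])
    print(i,round(q[2]-.001*i,4),r.sense()["tcp_pos"][2].round(4),f.round(2))
    if f>10: break
r.wait(.3)
p=r.sense()["tcp_pos"];r.servo_line([p[0],p[1],p[2]+.12])
p=r.sense()["tcp_pos"];print(r.sense()["clock"])
# hover over key, 60 mm out
q,o=tcp([-.0959-.06*np.sin(.4328),-.078,.1073+.06*np.cos(.4328)],-24.8)
r.reach(W([-.13,-.05,.2])+[0,0,.182],[180,0,np.degrees(PSI)])
r.reach(q,o)
print(r.sense()["clock"],r.sense()["tcp_pos"].round(4),q.round(4))
a=r.snapshot("top");b=r.snapshot("scene");w=r.snapshot("wrist")
A=cv2.resize(b["frame"][60:260,200:400],(400,400));B=cv2.resize(w["frame"],(400,250));C=cv2.resize(a["frame"][100:260,280:440],(400,350))
im=np.zeros((600,800,3),np.uint8);im[:400,:400]=A;im[:250,400:]=B;im[250:,400:]=C
cv2.imwrite("pics/k3.png",im[:,:,::-1])
for s in(w,a,b):print(proj(s,[W([-.0959,-.078,.1073]),W([-.0959,-.034,.1073])]).round(1).tolist())
```

```text
0 0.316 0.3159 0.07
1 0.315 0.3149 0.22
2 0.314 0.3139 0.15
3 0.313 0.3133 2.48
4 0.312 0.3133 6.88
5 0.311 0.3132 10.28
11.3833
12.3917 [ 0.4029 -0.1831  0.3278] [ 0.4028 -0.1832  0.327 ]
[[316.5, 218.7], [249.7, 218.5]]
[[409.7, 211.4], [389.8, 216.9]]
[[325.5, 131.4], [333.2, 142.2]]
```

View pics/k3.png

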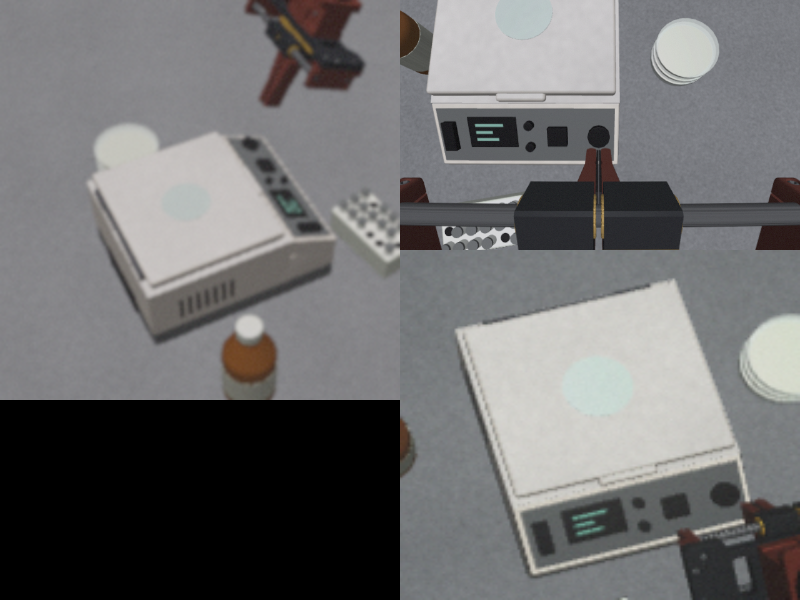

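The lid is shut: the stop was met at tip height 0.131 m, as given. The wrist view shows the start key at about (317, 218), where it was predicted (316.5, 218.7). Now I'll press it.

Run:
```python
from h import *
from station import r
n=np.array([-np.sin(.4328),0,np.cos(.4328)]);k=np.array([-.0959,-.078,.1073]);N=RM@n
def at(d): return tcp(k+n*d,-24.8)[0]
r.servo_line(at(.008),speed=.06);r.wait(.2)
f0=r.sense()["contact_force"]
for d in np.arange(.002,-.0085,-.001):
    r.servo_line(at(d),speed=.03)
    f=np.mean([(r.wait(.03),(r.sense()["contact_force"]-f0)@N)[1] for _ in range(4)])
    print(round(d,4),((r.sense()["tcp_pos"]-at(0))@N*1e3).round(2),f.round(2))
    if f>7: break
r.wait(.15)
r.servo_line(at(.08),speed=.1)
p=r.sense()["tcp_pos"];r.servo_line([p[0]-.05,p[1]-.05,p[2]+.08]);r.wait(.3)
print(r.sense()["clock"],r.sense()["contact_force"].round(2))
a=r.snapshot("top");b=r.snapshot("scene")
im=np.zeros((400,800,3),np.uint8);im[:,:400]=cv2.resize(b["frame"][60:260,200:400],(400,400));im[:,400:]=cv2.resize(a["frame"][110:310,240:440],(400,400))
cv2.imwrite("pics/e4.png",im[:,:,::-1])
```

```text
0.002 1.98 -0.62
0.001 1.03 -0.07
0.0 0.15 0.11
-0.001 -0.86 1.53
-0.002 -1.88 1.64
-0.003 -2.88 2.6
-0.004 -3.87 3.24
-0.005 -4.64 6.17
-0.006 -4.9 12.24
19.625 [1.   0.51 0.74]
```

View pics/e4.png

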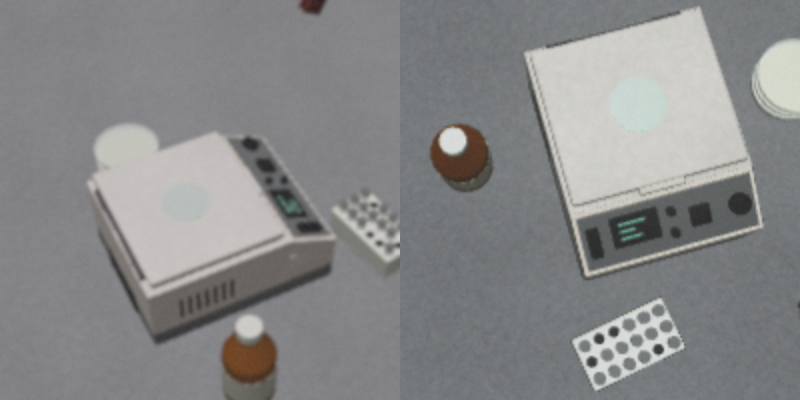

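The key went down about 4.9 mm to its stop and was released. The lid is shut, the bystanders have not moved (bottle cap still at about (266, 180) in the top view), and the arm is clear.

```bash
python3 -c "
from station import r
print(r.hand_in(), r.sense()['clock'])"
```

```text
the job is handed in; nothing more can be done
the job is handed in; nothing more can be done
```

The lid is shut, the start key has been pressed and released, and the job was handed in at about 20 s of the 42 s allowed. The hand-in gives no verdict, so success rests on my own checks below.

- **Lid:** I swept it down along its arc with closed fingertips on the outer face. It met the hard stop at fingertip height 131 mm, as given, with about 10 N at the end.
- **Start key:** I pressed it square to the panel to about 4.9 mm. The force was about 3 N at 3.9 mm of travel and 12 N against the stop (limit 25 N). I then withdrew.
- **Final pictures:** The lid is flat and shut. The bottle, dishes and rack look to be where they were, judged by eye. The arm is clear of everything.
- **Not measured:** The pictures cannot show key heights to 1 mm, so I did not confirm directly that every key is back up. The fingers pressed only on the start key.

No check failed. The first lid-angle estimates disagreed, ranging from 0.77 to 0.93 rad, because some picked corners were wrong. The first contact was made gently to allow for that.

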